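# Raise the sample press on its cam and lock the stem with the hairpin clip

### The arm

A 6-joint arm with a two-finger parallel gripper is mounted at the origin on a cart in front of the work surface, level with it; the furniture and walls round the work are solid. World frame = base frame: x ahead of the robot, y to its left, z up, the work surface at z = 0. Lengths are in m, angles in rad, forces in N, time in s.
With the tool pointing down it reaches from about 0.35 to 0.85 m from the base axis. Payload 8.1 kg.
Tool frame: the origin (TCP) lies at the centre of the arm's flange, where the gripper is bolted on; the fingertips stand 186 mm ahead of it and the grasp point (between the pads) lies 167 mm ahead of it; z points along the fingers, y is the line along which they close (so a half turn about z gives the same grasp; the last joint's range is limited). The gripper opens to 93 mm and grips with 3 to 60 N. Pads are 15 mm wide; open, the fingers measure 128 mm over their backs; the gripper's body (75 mm by 188 mm) begins 65 mm behind the grasp point.
Start: joints at [1.195, 0.13, 1.488, -0, 1.523, -0.085], TCP at [0.172, 0.575, 0.405] pointing down, gripper open.
Joint ranges: [-2.96, 2.96], [-0.89, 2.26], [0.02, 2.5], [-1.34, 4.48], [0, 2.73], [-2.66, 2.66]. Speed limits (rad/s): [2.39, 2.39, 2.79, 3.14, 3.14, 3.14].

### API

Orientations are given as a rotation vector (axis times angle).
In Python, from plant import read_state, read_camera, camera_params, robot gives the robot as it stands.
- The arm moves only by the tool carry_out, never from a script. Its argument "targets" is a list of rows, each an object of numbers: "hand": the opening in per cent of the stroke, from 0 (shut) to 100 (fully open); "x", "y", "z": the shift along the tool's x, y, z in m; "ax", "ay", "az": the turn, a rotation vector about the tool's x, y, z in rad. In form: [{"hand": .., "x": .., "y": .., "z": .., "ax": .., "ay": .., "az": ..}, ...]. A call has 1 to 8 rows; each row is the pose to reach, as a shift and turn from the pose commanded when the call began, along the tool's axes at that moment; what a row does not reach only later rows make up. A row lasts 1/8 s, in which the tool goes at most 62.5 mm and 10.7 degrees, less where a joint would pass 70% of its speed; a pose out of reach is approached as far as the arm can. A call with a gripper value outside its range is refused whole. The fingers move at their own pace and stop on an object; "newtons" is the grip in N (left out, the last holds). Time passes only in rows, so rows that repeat a pose let the fingers close. It gives the time, the measured TCP pose, the force, the opening and the grip force at its end, in the units of the state.
- read_state(): the state, without advancing time (a new reading comes with each control period).
- read_camera(name): name is "scene" or "top" or "wrist"; returns (picture, depth): 480x640x3 uint8, blue, green, red; 480x640 float32, m along the optical axis (not along the pixel's ray), 0 where there is no reading.
- camera_params(name): a dict with "fx", "fy", "cx", "cy" (pixels), "k1" (the pictures are not rectified: a ray, as slopes to the right and down, at radius r is drawn at 1 + k1 r^2 times it, then the intrinsics apply), "position" and "rotation" of the camera in the world. Camera axes: x right, y up, looking along -z (the intrinsics and any distortion apply to the point x, -y, -z); pixel columns grow to the right and rows downward; lengths in m; the calibration is good to about 2 mm. A picture is of the moment at which its call begins: read the wrist's pose just before it. camera_params takes no time and is no camera call; for the wrist camera it gives the pose at the moment of the call.
- robot.close_job(): hands the job in; it is judged then, once.
The state is a dict: "t": time; "q": joint angles; "dq": joint speeds; "joint_torque": joint torques, N m; "tool_pos": TCP position; "orientation": TCP orientation; "force": force on the tool from outside, world axes, zero at the start; "wrist_torque": the same for the moment, N m; "opening": finger opening in m; "gripper_force": force on a finger pad.
Only numpy, scipy, OpenCV 4.12 (cv2) and the standard library are available. Lean on these libraries where they do the work, as an engineer would, in place of code of your own. Each camera call takes 0.05 s, during which the arm holds its last target. There are 200 camera calls.

### The job

Open the sample press and lock it open for the next sample: turn the red crank counter-clockwise until the follower roller rests on the flat top (dwell) of the cam, so that the stem is fully raised, and leave it there. Then push the hairpin clip along its guide, its straight leg through the cross hole of the stem, until the bowed leg has snapped round the shank and hugs it. Do not disturb the cups, the dishes and the timer that stand around.

Things in the scene. Friction and masses are not known exactly. Their poses are not given: they have to be found in the camera images.
- press: Bench sample press, fixed: white base, four columns, grey deck 110 mm (x) by 315 mm (y -165 to +150), its top 100 mm above the worktop. Origin: on the worktop, on the stem's vertical axis. x points to the far side, y to the left along the deck (clip, then stem, then cam), z up. Highest are the crank's knob (185 mm above the worktop) and the stem's top (130 mm when down, 150 mm when raised).
- cam_axis (a point): Point on the vertical axis of the steel cam and its red crank, on the deck's top, at the press's x 0, y +96 mm.
- crank (a joint): Crank angle (rad), 0 to 3.95, grows counter-clockwise seen from above; at value q the arm points (q - 0.436) rad counter-clockwise from the press's +x. The stem is down up to 0.5, rises until 2.2, is fully raised on the flat dwell from 2.2 to 3.0, falls from 3.0 to 3.9. Pushing the knob takes 2 to 8 N; the crank stays where it is left, except on the steep fall past 3.0.
- crank_knob (a point): Middle of the black upright knob at the end of the red crank arm: a round grip 25 mm in diameter and 42 mm tall, fixed to the arm, 75 mm from the cam's axis. This point lies 164 mm above the worktop; the knob's lower end stands on the arm, whose top is 143 mm above the worktop.
- plunger (a joint): Height of the stem (m): 0 down, 0.020 fully raised on the dwell. The stem is a steel shank 30 mm in diameter that stands up through the deck; an arm with a brass roller carries it on the cam. A spring presses it down.
- stem_hole (a point): Middle of the stem's cross hole, on the stem's axis. The hole runs along the press's y, 11 mm wide and high, with flared mouths. It lies inside the deck while the stem is down and 4 mm above the deck's top when the stem is fully raised; only then can the clip's leg pass.
- clip_guide (a point): Middle of the clip's guide, on the deck's top: two dark rails 5 mm high and 38 mm long, along the press's y from -57 to -19 mm, with a 9 mm gap centred on the press's x -1 mm, in line with the cross hole.
- clip: Brass-coloured hairpin clip of 7 mm round wire, 131 mm long, 33 mm wide, flat and loose on the deck, its straight leg in the guide. x points along that leg to its tip (press +y), y to the bowed leg (press -x, near the robot), z up. Origin: underside of the wire, on the stem's axis (within 2 mm) when the clip is home. Straight leg at y +2 mm, tip at x +53 mm. Snapping it over the shank takes 5 to 12 N.
- clip_tail (a point): Rearmost point of the clip's round loop, where it is pushed: 77.5 mm behind the clip's origin (its x) and 14 mm to its y side, at the middle of the wire, 3.5 mm above the deck. The loop's outer radius is 15.5 mm.
- clip_seat (a point): Centre of the round pocket of the bowed leg, 3.5 mm above the clip's origin; it lies on the stem's axis when the clip is home.
- bow (a joint): How far the sprung bowed leg is spread (rad): 0 when relaxed, about 0.08 while it rides over the shank, below 0.03 again when it hugs the shank.
- seed_cup: Bystander: specimen cup of pale pulses with a red screw lid, 62 mm wide, 74 mm tall, origin at the middle of its underside, on the worktop behind the press.
- flour_cup: Bystander: specimen cup of flour with a red screw lid, 62 mm wide, 73 mm tall, origin at the middle of its underside, on the worktop behind the press.
- petri: Bystander: two white stacked petri dishes, 90 mm wide, 32 mm tall, origin at the middle of the underside.
- timer: Bystander: white bench timer with three keys, 66 x 66 x 19 mm, origin at the middle of its underside.

How it is judged:
By the outcome, as a careful person would: the job done as asked, in the order asked, and still so for the second after the job is handed in, with the robot touching nothing.
It also fails if it takes over 51 s, if anything falls off the work surface, if the arm or the gripper's body presses on something with over 40 N, if the wrist force passes 120 N, or if a joint passes its speed limit or range.

## Working session

There is one attempt and no reset: what is moved stays moved. The work goes in short steps, Python scripts to look and compute and a tool call to move; the robot and the scene stay as the last step left them, time stands still between calls to the robot, and variables do not carry over. Pictures are saved under pics/ and viewed, at most 10 in all, crops included, and the job is handed in when it is done.

Besides the shell and the picture viewer there is one more tool, called after "Call:" as name([rows], argument=value, ...), one row to a line, values as JSON. carry_out: Moves the arm, as the interface text tells. Its arguments: {"type":"object","properties":{"targets":{"type":"array","items":{"type":"object","properties":{"hand":{"type":"number"},"x":{"type":"number"},"y":{"type":"number"},"z":{"type":"number"},"ax":{"type":"number"},"ay":{"type":"number"},"az":{"type":"number"}}}},"newtons":{"type":"number"}},"required":["targets"]}

```bash
ls; mkdir -p pics
cat > h.py <<'E'
import numpy as np, cv2
from plant import read_state, read_camera, camera_params, robot
from scipy.spatial.transform import Rotation as R
def rot(r):
    r=np.array(r,float); return r if r.shape==(3,3) else (R.from_rotvec(r).as_matrix() if r.size==3 else R.from_quat(r).as_matrix())
def cloud(d,p):
    v,u=np.mgrid[:480,:640]; K=np.array([[p['fx'],0,p['cx']],[0,p['fy'],p['cy']],[0,0,1.]])
    s=cv2.undistortPoints(np.stack([u,v],-1).reshape(-1,1,2).astype(float),K,np.array([p['k1'],0,0,0.])).reshape(480,640,2)
    c=np.stack([s[...,0]*d,-s[...,1]*d,-d],-1)
    return c@rot(p['rotation']).T+np.array(p['position'])
def proj(P,p):
    c=(np.atleast_2d(P)-np.array(p['position']))@rot(p['rotation'])
    s=np.stack([c[:,0],-c[:,1]],-1)/-c[:,2:]
    s*=1+p['k1']*(s**2).sum(1,keepdims=True)
    return s*[p['fx'],p['fy']]+[p['cx'],p['cy']]
E
python3 - <<'E'
from h import *
s=read_state();print(s)
for n in('top','scene'):
    p=camera_params(n);print(p);im,d=read_camera(n);cv2.imwrite(f'pics/{n}0.png',im);np.save(f'pics/{n}0.npy',d)
E
```

```text
pics
{'t': 0.0, 'q': array([ 1.19460021e+00,  1.31150122e-01,  1.48929515e+00,  7.74116591e-06,
        1.52300227e+00, -8.54106963e-02]), 'dq': array([-0.00019904,  0.00036293,  0.00044855,  0.00014956, -0.0002879 ,
        0.0026394 ]), 'joint_torque': array([ 1.90474078e-03, -5.59820259e+01, -4.91780341e+01,  7.71054765e-02,
        3.45102930e-02, -1.92722696e-04]), 'tool_pos': array([0.17191929, 0.57459644, 0.40368502]), 'orientation': array([-4.55094936e-01, -3.10801734e+00,  2.83322500e-03]), 'force': array([0.35297432, 0.38073748, 0.1575013 ]), 'wrist_torque': array([ 0.00939894,  0.00527276, -0.00293944]), 'gripper_force': 0.0, 'opening': 0.09291997292477777}
{'fx': 604.2923147717585, 'fy': 604.2923147717585, 'cx': 314.6213787504918, 'cy': 242.47531121429543, 'k1': -0.09543700322931378, 'position': array([0.50426532, 0.15400532, 1.34065974]), 'rotation': array([ 0.07895442, -0.0884689 , -1.5869189 ])}
{'fx': 571.9957622717468, 'fy': 571.9957622717468, 'cx': 327.17794764820974, 'cy': 238.19226126675355, 'k1': -0.16597649689839014, 'position': array([-0.10040161, -0.71589727,  0.81041893]), 'rotation': array([ 0.97823509, -0.34896826, -0.65070977])}
```

View pics/top0.png

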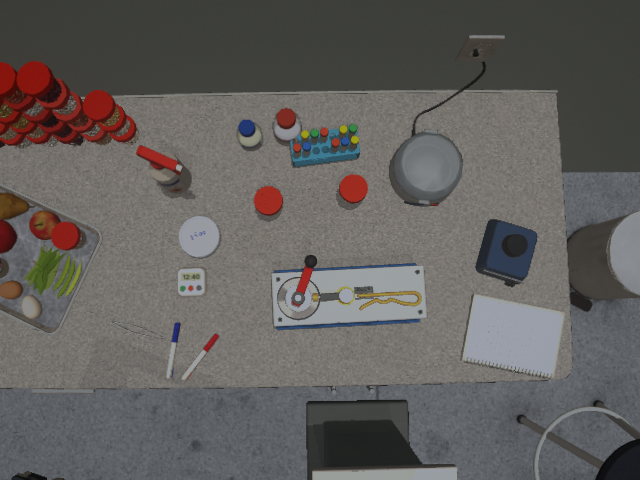

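View pics/scene0.png

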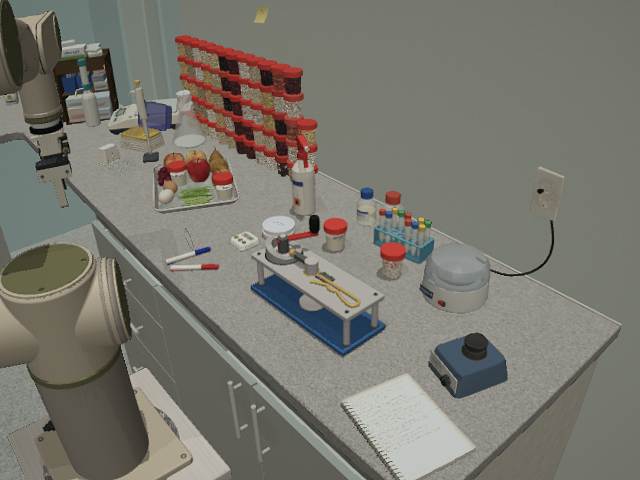

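The top view shows the deck spanning (272–425, 265–327), with the cam at (297,298), knob at (310,261), stem at (346,296) and clip tail at (423,300). Next I'll fit the deck from depth.

Run:
```python
from h import *
p=camera_params('top');d=np.load('pics/top0.npy');im=cv2.imread('pics/top0.png');P=cloud(d,p)
reg=np.zeros((480,640),bool);reg[240:345,255:440]=1
z=P[...,2]
print('worktop z',np.median(z[330:350,230:260]), 'deck z',np.median(z[270:285,330:350]))
m=reg&(z>.085)&(z<.115)
w=P[m][:,:2]
rc=cv2.minAreaRect(w.astype(np.float32));print(rc,cv2.boxPoints(rc))
hsv=cv2.cvtColor(im,cv2.COLOR_BGR2HSV)
k=reg&(z>.165); print('knob/high',k.sum(),np.median(P[k],0),P[k][:,:2].min(0),P[k][:,:2].max(0))
b=reg&(z>.115)&(z<.16);print('mid',b.sum())
ys,xs=np.where(b);
n,l,st,c=cv2.connectedComponentsWithStats((reg&(z>.115)).astype(np.uint8))
for i in range(1,n):
    q=P[l==i]; print(st[i],q.mean(0),q.max(0),q.min(0))
cl=(hsv[...,0]>12)&(hsv[...,0]<32)&(hsv[...,1]>110)&reg
n,l,st,c=cv2.connectedComponentsWithStats(cl.astype(np.uint8))
for i in range(1,n):
    if st[i,4]>20: q=P[l==i]; print('brass',st[i],q.mean(0),q.max(0),q.min(0))
print(proj([[.5,0,.1]],p))
for nm,uv in dict(stem=(346,296),cam=(298,298),knob=(310,261),tail=(422,300),seed=(353,188),flour=(268,200),petri=(199,237),timer=(191,282)).items(): print(nm,P[uv[1],uv[0]])
big=cv2.resize(im[250:340,260:440],None,fx=4.4,fy=4.4,interpolation=cv2.INTER_CUBIC);cv2.imwrite('pics/c1.png',big)
```

```text
worktop z 0.0007617862255506758 deck z 0.10054006188926223
((0.5264866948127747, 0.07702890783548355), (0.11051740497350693, 0.3163595199584961), 1.927836537361145) [[ 0.465938    0.23326018]
 [ 0.47658053 -0.08292027]
 [ 0.5870354  -0.07920237]
 [ 0.5763929   0.23697808]]
knob/high 198 [0.58643641 0.15400532 0.18505402] [0.50426532 0.14379322] [0.60433575 0.16697103]
mid 1155
[295 240   1   1   1] [0.50426532 0.15400532 1.34065974] [0.50426532 0.15400532 1.34065974] [0.50426532 0.15400532 1.34065974]
[347 240   1   1   1] [0.50426532 0.15400532 1.34065974] [0.50426532 0.15400532 1.34065974] [0.50426532 0.15400532 1.34065974]
[426 241   1   1   1] [0.50426532 0.15400532 1.34065974] [0.50426532 0.15400532 1.34065974] [0.50426532 0.15400532 1.34065974]
[265 244   1   1   1] [0.50426532 0.15400532 1.34065974] [0.50426532 0.15400532 1.34065974] [0.50426532 0.15400532 1.34065974]
[332 244   1   1   1] [0.50426532 0.15400532 1.34065974] [0.50426532 0.15400532 1.34065974] [0.50426532 0.15400532 1.34065974]
[409 246   1   1   1] [0.50426532 0.15400532 1.34065974] [0.50426532 0.15400532 1.340
[... 10134 characters left out ...]
27] [0.54386088 0.15400532 1.34065974] [0.50426532 0.07044519 0.09600461]
brass [358 291  63  19 375] [ 0.51939586 -0.00487356  0.10740114] [0.53287247 0.05895857 0.11473357] [ 0.4981917  -0.06831657  0.0981503 ]
brass [313 294   5   7  33] [0.52396083 0.14671343 0.12667802] [0.53004338 0.15079556 0.13048689] [0.51795552 0.14267054 0.12178445]
[[386.77676806 307.57691865]]
stem [0.52476035 0.08476013 0.13012438]
cam [0.52229008 0.180374   0.14517693]
knob [0.59212276 0.15540475 0.18332438]
tail [ 0.51393901 -0.07243483  0.10339664]
seed [0.75402201 0.06147602 0.07758312]
flour [0.73111843 0.24225426 0.07835138]
petri [0.66035358 0.39732274 0.03177104]
timer [0.56300162 0.41769608 0.01656829]
```

View pics/c1.png

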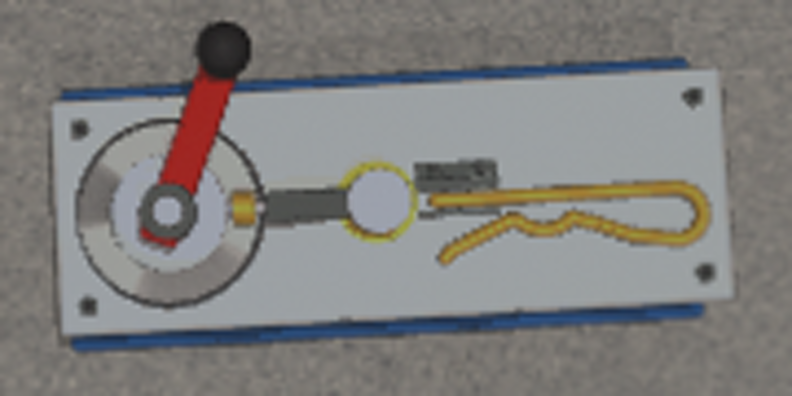

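The crop confirms the layout: clip leg in the guide at (432–690, ~195), loop tail at (708,212), stem at (380,200), cam at (167,210), knob at (223,48). That puts the press yaw at about 0.034 rad, stem at (0.526, 0.0845) and cam axis at (0.523, 0.1804). The clip tail is about 79 mm short of home.

Plan: grip the knob tangentially and turn the tool with the crank to q≈2.6, then push the clip with closed fingers.

```bash
cat >> h.py <<'E'
PY=0.0337; STEM=np.array([.5262,.0845]); CAM=np.array([.5230,.1804])
def rel(targets):
    "world (x,y,z of grasp point, yaw of tool y) -> rows in current tool frame, tool kept vertical"
    s=read_state(); T=rot(s['orientation']); print('t',s['t'],'q',s['q'].round(2),'yaw',np.arctan2(T[1,1],T[0,1]).round(3))
    for x,y,z,yaw in targets:
        c,n=np.cos(yaw),np.sin(yaw); D=np.array([[n,c,0],[-c,n,0],[0,0,-1.]])
        print((T.T@(np.array([x,y,z+.167])-s['tool_pos'])).round(4), R.from_matrix(T.T@D).as_rotvec().round(3))
def press(x,y): 
    c,s=np.cos(PY),np.sin(PY); return STEM+np.array([c*x-s*y,s*x+c*y])
E
python3 -c "
from h import *
rel([(.591,.152,.26,-.17),(.591,.152,.26,-1.97)])"
```

```text
t 0.1 q [ 1.19  0.13  1.49  0.    1.52 -0.09] yaw 1.28Traceback (most recent call last):
  File "<string>", line 3, in <module>
    rel([(.591,.152,.26,-.17),(.591,.152,.26,-1.97)])
    ~~~^^^^^^^^^^^^^^^^^^^^^^^^^^^^^^^^^^^^^^^^^^^^^^
  File "h.py", line 22, in rel
    print((T.T@(np.array([x,y,z+.167])-s['tool_pos'])).round(4), R.from_matrix(T.T@D).as_rotvec().round(3))
                                                                 ~~~~~~~~~~~~~^^^^^^^
  File "scipy/spatial/transform/_rotation.pyx", line 1143, in scipy.spatial.transform._rotation.Rotation.from_matrix
ValueError: Non-positive determinant (left-handed or null coordinate frame) in rotation matrix 0: [[-1.20464273e-01 -9.92717650e-01 -1.64426940e-04]
 [-9.92716285e-01  1.20463828e-01  1.68609563e-03]
 [ 1.65400939e-03 -3.66343585e-04  9.99998565e-01]].
```

```bash
sed -i 's/\[\[n,c,0\],\[-c,n,0\]/[[-n,c,0],[c,n,0]/' h.py
python3 -c "
from h import *
rel([(.591,.152,.26,-.17),(.591,.152,.26,-1.97)])"
```

```text
t 0.1 q [ 1.19  0.13  1.49  0.    1.52 -0.09] yaw 1.28
[-0.5226 -0.2848 -0.0228] [-1.00e-03  1.00e-03  1.45e+00]
[-0.5226 -0.2848 -0.0228] [ 0.000e+00 -3.000e-03 -3.033e+00]
```

Call:
carry_out([
  {"hand": 100,"x": -0.523,"y": -0.285,"z": -0.023,"az": 1.45},
  {"hand": 100,"x": -0.523,"y": -0.285,"z": -0.023,"az": 1.45},
  {"hand": 100,"x": -0.523,"y": -0.285,"z": -0.023,"az": 1.45},
  {"hand": 100,"x": -0.523,"y": -0.285,"z": -0.023,"az": 1.45},
  {"hand": 100,"x": -0.523,"y": -0.285,"z": -0.023,"az": 1.45},
  {"hand": 100,"x": -0.523,"y": -0.285,"z": -0.023,"az": 1.45},
  {"hand": 100,"x": -0.523,"y": -0.285,"z": -0.023,"az": 1.45},
  {"hand": 100,"x": -0.523,"y": -0.285,"z": -0.023,"az": 1.45},
])

```text
schema error: expected keys hand, x, y, z, ax, ay, az
```

```bash
python3 -c "
from h import *
rel([(.591,.152,.26,-1.4),(.591,.152,.26,-1.97)]);print(read_state()['tool_pos'])"
```

```text
t 0.1 q [ 1.19  0.13  1.49  0.    1.52 -0.09] yaw 1.28
[-0.5226 -0.2848 -0.0228] [-1.00e-03  2.00e-03  2.68e+00]
[-0.5226 -0.2848 -0.0228] [ 0.000e+00 -3.000e-03 -3.033e+00]
[0.17191289 0.57461801 0.40379365]
```

Call:
carry_out([
  {"hand": 100,"x": -0.523,"y": -0.285,"z": -0.023,"ax": 0,"ay": 0,"az": 1.45},
  {"hand": 100,"x": -0.523,"y": -0.285,"z": -0.023,"ax": 0,"ay": 0,"az": 1.45},
  {"hand": 100,"x": -0.523,"y": -0.285,"z": -0.023,"ax": 0,"ay": 0,"az": 1.45},
  {"hand": 100,"x": -0.523,"y": -0.285,"z": -0.023,"ax": 0,"ay": 0,"az": 1.45},
  {"hand": 100,"x": -0.523,"y": -0.285,"z": -0.023,"ax": 0,"ay": 0,"az": 1.45},
  {"hand": 100,"x": -0.523,"y": -0.285,"z": -0.023,"ax": 0,"ay": 0,"az": 1.45},
  {"hand": 100,"x": -0.523,"y": -0.285,"z": -0.023,"ax": 0,"ay": 0,"az": 1.45},
  {"hand": 100,"x": -0.523,"y": -0.285,"z": -0.023,"ax": 0,"ay": 0,"az": 1.45},
])

```text
t: 1.1
tool_pos: [0.5248, 0.2183, 0.4238]
orientation: [-2.407, -2.018, 0.0]
force: [-0.1, 0.8, -0.3]
opening: 0.0929
gripper_force: 0.0
```

```bash
python3 -c "
from h import *
rel([(.591,.152,.26,-1.4),(.591,.152,.26,-1.97)]);print(read_state()['tool_pos'])"
```

```text
t 1.1 q [0.3  0.04 1.55 0.   1.55 0.48] yaw -0.175
[-0.0537  0.0767 -0.0032] [-0.     0.     1.225]
[-0.0537  0.0767 -0.0032] [-0.     0.     1.795]
[0.52480981 0.21825457 0.42381248]
```

Call:
carry_out([
  {"hand": 100,"x": -0.054,"y": 0.077,"z": -0.003,"ax": 0,"ay": 0,"az": 1.795},
  {"hand": 100,"x": -0.054,"y": 0.077,"z": -0.003,"ax": 0,"ay": 0,"az": 1.795},
  {"hand": 100,"x": -0.054,"y": 0.077,"z": -0.003,"ax": 0,"ay": 0,"az": 1.795},
  {"hand": 100,"x": -0.054,"y": 0.077,"z": -0.003,"ax": 0,"ay": 0,"az": 1.795},
  {"hand": 100,"x": -0.054,"y": 0.077,"z": -0.003,"ax": 0,"ay": 0,"az": 1.795},
  {"hand": 100,"x": -0.054,"y": 0.077,"z": -0.003,"ax": 0,"ay": 0,"az": 1.795},
  {"hand": 100,"x": -0.054,"y": 0.077,"z": -0.003,"ax": 0,"ay": 0,"az": 1.795},
  {"hand": 100,"x": -0.054,"y": 0.077,"z": -0.003,"ax": 0,"ay": 0,"az": 1.795},
])

```text
t: 2.1
tool_pos: [0.5904, 0.1537, 0.4264]
orientation: [3.137, -0.165, -0.002]
force: [0.7, 0.4, -0.1]
opening: 0.0928
gripper_force: 0.0
```

```bash
python3 -c "
from h import *
rel([(.591,.152,.26,-1.97),(.591,.152,.168,-1.97)])
im,d=read_camera('wrist');p=camera_params('wrist');P=cloud(d,p);cv2.imwrite('pics/w1.png',im)
z=P[...,2];m=(z>.178)&(z<.19)&(np.hypot(P[...,0]-.59,P[...,1]-.15)<.04);print(m.sum(),P[m].min(0),P[m].max(0),P[m].mean(0))
m=(z>.12)&(z<.135)&(np.hypot(P[...,0]-.526,P[...,1]-.084)<.02);print(m.sum(),P[m].min(0),P[m].max(0))"
```

```text
t 2.1 q [0.17 0.15 1.43 0.   1.57 1.85] yaw -1.676
[ 0.0008  0.0017 -0.0006] [0.    0.001 0.294]
[0.0009 0.0016 0.0914] [0.    0.001 0.294]
1151 [0.58322357 0.14317771 0.17800031] [0.60484655 0.1657855  0.18632211] [0.5950152  0.15419991 0.18340915]
970 [0.5113091  0.07692217 0.12001507] [0.54138825 0.10371038 0.13185051]
```

View pics/w1.png

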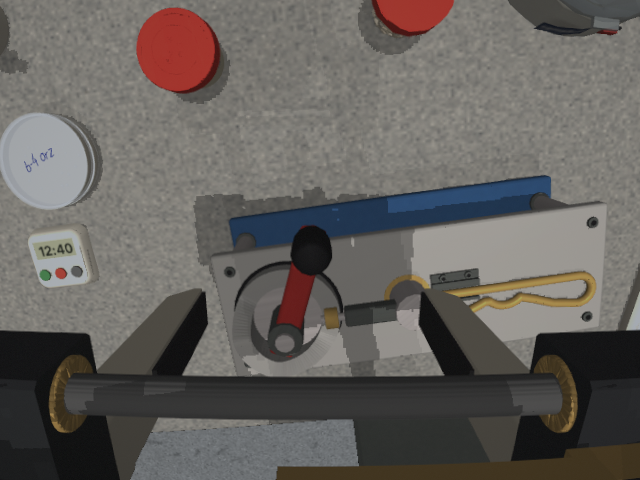

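The wrist view shows the knob at (312,250) between the open fingers, with the cups well clear at (178,50) and (412,10). Its position is about (0.593, 0.154). Lowering and gripping now.

Call:
carry_out([
  {"hand": 100,"x": 0.001,"y": -0.001,"z": 0,"ax": 0,"ay": 0,"az": 0.294},
  {"hand": 100,"x": 0.001,"y": -0.001,"z": 0.03,"ax": 0,"ay": 0,"az": 0.294},
  {"hand": 100,"x": 0.001,"y": -0.001,"z": 0.06,"ax": 0,"ay": 0,"az": 0.294},
  {"hand": 100,"x": 0.001,"y": -0.001,"z": 0.091,"ax": 0,"ay": 0,"az": 0.294},
  {"hand": 10,"x": 0.001,"y": -0.001,"z": 0.091,"ax": 0,"ay": 0,"az": 0.294},
  {"hand": 10,"x": 0.001,"y": -0.001,"z": 0.091,"ax": 0,"ay": 0,"az": 0.294},
  {"hand": 10,"x": 0.001,"y": -0.001,"z": 0.091,"ax": 0,"ay": 0,"az": 0.294},
  {"hand": 10,"x": 0.001,"y": -0.001,"z": 0.091,"ax": 0,"ay": 0,"az": 0.294},
], newtons=15)

```text
t: 3.15
tool_pos: [0.592, 0.1547, 0.3375]
orientation: [-3.08, 0.613, -0.003]
force: [-0.1, 0.3, -0.4]
opening: 0.0578
gripper_force: 0.0
```

```bash
cat >> h.py <<'E'
def arc(phi0,phi1,n,r=.075,z=.168):
    rel([(*(CAM+r*np.array([np.cos(a),np.sin(a)])),z,a-np.pi/2) for a in np.linspace(phi0,phi1,n+1)[1:]])
E
python3 -c "
from h import *
arc(-.37,.23,8)"
```

```text
t 3.15 q [0.17 0.2  1.53 0.   1.4  2.14] yaw -1.964
[ 0.0011 -0.0046  0.0025] [-0.001 -0.002 -0.098]
[ 0.0003 -0.0102  0.0025] [-0.001 -0.002 -0.173]
[-0.0009 -0.0157  0.0025] [-0.001 -0.002 -0.248]
[-0.0025 -0.0211  0.0025] [-0.001 -0.002 -0.323]
[-0.0044 -0.0264  0.0025] [-0.001 -0.002 -0.398]
[-0.0068 -0.0314  0.0025] [-0.001 -0.002 -0.473]
[-0.0096 -0.0364  0.0025] [-0.001 -0.002 -0.548]
[-0.0127 -0.041   0.0025] [-0.001 -0.002 -0.623]
```

Call:
carry_out([
  {"hand": 10,"x": 0,"y": 0,"z": 0.002,"ax": 0,"ay": 0,"az": 0},
  {"hand": 10,"x": 0,"y": 0,"z": 0.002,"ax": 0,"ay": 0,"az": 0},
  {"hand": 10,"x": 0,"y": 0,"z": 0.002,"ax": 0,"ay": 0,"az": 0},
  {"hand": 10,"x": 0,"y": 0,"z": 0.002,"ax": 0,"ay": 0,"az": 0},
  {"hand": 10,"x": 0,"y": 0,"z": 0.002,"ax": 0,"ay": 0,"az": 0},
], newtons=15)

```text
t: 3.78
tool_pos: [0.5916, 0.1547, 0.334]
orientation: [-3.081, 0.614, 0.0]
force: [1.2, 0.5, -0.5]
opening: 0.0246
gripper_force: 15.0
```

```bash
python3 -c "
from h import *
arc(-.37,.43,8);s=read_state();print(s['force'],s['opening'],s['gripper_force'])"
```

```text
t 3.775 q [0.17 0.2  1.54 0.   1.4  2.14] yaw -1.964
[ 0.0012 -0.0067 -0.001 ] [-0.     0.    -0.123]
[-0.0001 -0.0141 -0.001 ] [-0.     0.    -0.223]
[-0.0021 -0.0213 -0.001 ] [-0.     0.    -0.323]
[-0.0049 -0.0283 -0.001 ] [-0.     0.    -0.423]
[-0.0083 -0.0349 -0.001 ] [-0.     0.    -0.523]
[-0.0123 -0.0412 -0.001 ] [-0.     0.    -0.623]
[-0.017  -0.0471 -0.001 ] [-0.     0.    -0.723]
[-0.0222 -0.0525 -0.001 ] [-0.     0.    -0.823]
[ 1.16025856  0.5456524  -0.50179748] 0.02458344487771806 14.999846667051315
```

Call:
carry_out([
  {"hand": 10,"x": 0.001,"y": -0.007,"z": -0.001,"ax": 0,"ay": 0,"az": -0.12},
  {"hand": 10,"x": 0,"y": -0.014,"z": -0.001,"ax": 0,"ay": 0,"az": -0.22},
  {"hand": 10,"x": -0.002,"y": -0.021,"z": -0.001,"ax": 0,"ay": 0,"az": -0.32},
  {"hand": 10,"x": -0.005,"y": -0.028,"z": -0.001,"ax": 0,"ay": 0,"az": -0.42},
  {"hand": 10,"x": -0.008,"y": -0.035,"z": -0.001,"ax": 0,"ay": 0,"az": -0.52},
  {"hand": 10,"x": -0.012,"y": -0.041,"z": -0.001,"ax": 0,"ay": 0,"az": -0.62},
  {"hand": 10,"x": -0.017,"y": -0.047,"z": -0.001,"ax": 0,"ay": 0,"az": -0.72},
  {"hand": 10,"x": -0.022,"y": -0.0525,"z": -0.001,"ax": 0,"ay": 0,"az": -0.82},
], newtons=15)

```text
t: 4.78
tool_pos: [0.5909, 0.2109, 0.334]
orientation: [3.068, 0.669, -0.005]
force: [-3.1, -6.2, -1.2]
opening: 0.0249
gripper_force: 15.0
```

```bash
python3 -c "
from h import *
arc(.43,1.31,8);s=read_state();print(s['force'],s['tool_pos'],s['opening'],s['gripper_force'])"
```

```text
t 4.775 q [ 0.26  0.25  1.49 -0.    1.41  1.4 ] yaw -1.141
[ 0.0001 -0.0088 -0.001 ] [ 0.001  0.003 -0.11 ]
[-0.0012 -0.0169 -0.001 ] [ 0.001  0.003 -0.22 ]
[-0.0035 -0.0249 -0.001 ] [ 0.     0.004 -0.33 ]
[-0.0066 -0.0325 -0.001 ] [ 0.     0.004 -0.44 ]
[-0.0105 -0.0398 -0.001 ] [-0.     0.004 -0.55 ]
[-0.0152 -0.0465 -0.001 ] [-0.     0.004 -0.66 ]
[-0.0206 -0.0528 -0.001 ] [-0.     0.004 -0.77 ]
[-0.0267 -0.0584 -0.001 ] [-0.001  0.004 -0.88 ]
[-3.06351958 -6.21375447 -1.1686479 ] [0.59088817 0.21091833 0.33397014] 0.024891476012227874 14.999628961086273
```

Call:
carry_out([
  {"hand": 10,"x": 0,"y": -0.009,"z": 0,"ax": 0,"ay": 0,"az": -0.11},
  {"hand": 10,"x": -0.001,"y": -0.017,"z": 0,"ax": 0,"ay": 0,"az": -0.22},
  {"hand": 10,"x": -0.0035,"y": -0.025,"z": 0,"ax": 0,"ay": 0,"az": -0.33},
  {"hand": 10,"x": -0.0065,"y": -0.0325,"z": 0,"ax": 0,"ay": 0,"az": -0.44},
  {"hand": 10,"x": -0.0105,"y": -0.04,"z": 0,"ax": 0,"ay": 0,"az": -0.55},
  {"hand": 10,"x": -0.015,"y": -0.0465,"z": 0,"ax": 0,"ay": 0,"az": -0.66},
  {"hand": 10,"x": -0.0205,"y": -0.053,"z": 0,"ax": 0,"ay": 0,"az": -0.77},
  {"hand": 10,"x": -0.0265,"y": -0.0585,"z": 0,"ax": 0,"ay": 0,"az": -0.88},
], newtons=15)

```text
t: 5.78
tool_pos: [0.543, 0.2522, 0.334]
orientation: [2.49, 1.911, -0.005]
force: [-0.4, -7.3, -1.9]
opening: 0.0247
gripper_force: 15.0
```

```bash
python3 -c "
from h import *
arc(1.31,2.19,8);s=read_state();print(s['force'],s['tool_pos'],s['opening'],s['gripper_force'])"
```

```text
t 5.775 q [ 0.35  0.17  1.57 -0.    1.4   0.61] yaw -0.262
[-0.     -0.0091 -0.001 ] [-0.     0.004 -0.111]
[-0.0014 -0.0172 -0.001 ] [-0.     0.004 -0.221]
[-0.0036 -0.0251 -0.001 ] [-0.001  0.004 -0.331]
[-0.0068 -0.0328 -0.001 ] [-0.001  0.004 -0.441]
[-0.0107 -0.04   -0.001 ] [-0.001  0.004 -0.551]
[-0.0154 -0.0468 -0.001 ] [-0.001  0.004 -0.661]
[-0.0208 -0.053  -0.0009] [-0.002  0.004 -0.771]
[-0.0268 -0.0586 -0.0009] [-0.002  0.004 -0.881]
[-0.43718186 -7.30684673 -1.91779825] [0.54303167 0.25224113 0.33396601] 0.02469842511970265 15.000653564929962
```

Call:
carry_out([
  {"hand": 10,"x": 0,"y": -0.009,"z": 0,"ax": 0,"ay": 0,"az": -0.11},
  {"hand": 10,"x": -0.001,"y": -0.017,"z": 0,"ax": 0,"ay": 0,"az": -0.22},
  {"hand": 10,"x": -0.0035,"y": -0.025,"z": 0,"ax": 0,"ay": 0,"az": -0.33},
  {"hand": 10,"x": -0.0065,"y": -0.0325,"z": 0,"ax": 0,"ay": 0,"az": -0.44},
  {"hand": 10,"x": -0.0105,"y": -0.04,"z": 0,"ax": 0,"ay": 0,"az": -0.55},
  {"hand": 10,"x": -0.015,"y": -0.0465,"z": 0,"ax": 0,"ay": 0,"az": -0.66},
  {"hand": 10,"x": -0.0205,"y": -0.053,"z": 0,"ax": 0,"ay": 0,"az": -0.77},
  {"hand": 10,"x": -0.0265,"y": -0.0585,"z": 0,"ax": 0,"ay": 0,"az": -0.88},
], newtons=15)

```text
t: 6.78
tool_pos: [0.4803, 0.2416, 0.334]
orientation: [1.439, 2.789, -0.004]
force: [11.5, -9.9, -8.9]
opening: 0.0248
gripper_force: 15.0
```

```bash
python3 -c "
from h import *
s=read_state();print(s['force'],s['tool_pos'],s['opening'],s['gripper_force'])
v=s['tool_pos'][:2]-CAM;print('q',np.arctan2(v[1],v[0])-PY+.436,np.hypot(*v))
im,d=read_camera('top');P=cloud(d,camera_params('top'));z=P[...,2];m=(z>.118)&(z<.165)&(np.hypot(P[...,0]-STEM[0],P[...,1]-STEM[1])<.012);print('stem top',m.sum(),np.median(z[m]))
rel([(*press(-.042,.159),.26,PY)])"
```

```text
[11.51429567 -9.89508973 -8.8662041 ] [0.4803498  0.241633   0.33398334] 0.02484354841204007 14.99633252620697
q 2.581484911119962 0.07462251712419932
stem top 116 0.1498861033272436
t 6.825 q [ 0.37  0.01  1.75 -0.    1.39 -0.25] yaw 0.624
[ 0.0007 -0.0005 -0.093 ] [-0.001  0.005  0.591]
```

The crank is at q≈2.58 and the stem top at 150 mm, so the stem is fully raised. Releasing the knob and lifting.

Call:
carry_out([
  {"hand": 60,"x": 0,"y": 0,"z": 0,"ax": 0,"ay": 0,"az": 0},
  {"hand": 60,"x": 0,"y": 0,"z": 0,"ax": 0,"ay": 0,"az": 0},
  {"hand": 60,"x": 0,"y": 0,"z": 0,"ax": 0,"ay": 0,"az": 0},
  {"hand": 60,"x": 0,"y": 0,"z": 0,"ax": 0,"ay": 0,"az": 0},
  {"hand": 60,"x": 0,"y": 0,"z": -0.03,"ax": 0,"ay": 0,"az": 0},
  {"hand": 60,"x": 0,"y": 0,"z": -0.06,"ax": 0,"ay": 0,"az": 0},
  {"hand": 0,"x": 0,"y": 0,"z": -0.095,"ax": 0,"ay": 0,"az": 0},
  {"hand": 0,"x": 0,"y": 0,"z": -0.095,"ax": 0,"ay": 0,"az": 0},
])

```text
t: 7.82
tool_pos: [0.4803, 0.244, 0.4338]
orientation: [1.441, 2.787, 0.008]
force: [0.8, 0.1, 0.2]
opening: 0.0405
gripper_force: 0.0
```

```bash
python3 -c "
from h import *
s=read_state();print(s['force'],s['opening'])
rel([(*press(-.015,-.185),.20,PY)])"
```

```text
[0.83982537 0.10442339 0.15203796] 0.04050422478961915
t 7.825 q [ 0.37 -0.05  1.62  0.    1.56 -0.24] yaw 0.616
[-0.3028 -0.1694  0.0662] [ 0.006 -0.     0.582]
```

Call:
carry_out([
  {"hand": 0,"x": -0.303,"y": -0.169,"z": 0.03,"ax": 0,"ay": 0,"az": 0.582},
  {"hand": 0,"x": -0.303,"y": -0.169,"z": 0.03,"ax": 0,"ay": 0,"az": 0.582},
  {"hand": 0,"x": -0.303,"y": -0.169,"z": 0.03,"ax": 0,"ay": 0,"az": 0.582},
  {"hand": 0,"x": -0.303,"y": -0.169,"z": 0.03,"ax": 0,"ay": 0,"az": 0.582},
  {"hand": 0,"x": -0.303,"y": -0.169,"z": 0.03,"ax": 0,"ay": 0,"az": 0.582},
  {"hand": 0,"x": -0.303,"y": -0.169,"z": 0.06,"ax": 0,"ay": 0,"az": 0.582},
  {"hand": 0,"x": -0.303,"y": -0.169,"z": 0.06,"ax": 0,"ay": 0,"az": 0.582},
  {"hand": 0,"x": -0.303,"y": -0.169,"z": 0.06,"ax": 0,"ay": 0,"az": 0.582},
])

```text
t: 8.82
tool_pos: [0.5167, -0.1011, 0.3695]
orientation: [-2.183, -2.258, 0.0]
force: [0.5, -0.1, 0.2]
opening: 0.0005
gripper_force: 0.0
```

```bash
python3 -c "
from h import *
s=read_state();print(s['force'],s['opening'],s['tool_pos'])
im,d=read_camera('wrist');cv2.imwrite('pics/w2.png',im);P=cloud(d,camera_params('wrist'))
hsv=cv2.cvtColor(im,cv2.COLOR_BGR2HSV);c=(hsv[...,0]>12)&(hsv[...,0]<32)&(hsv[...,1]>110)&(abs(P[...,2]-.105)<.012)
Q=P[c][:,:2]-STEM;C,S=np.cos(PY),np.sin(PY);Q=np.c_[Q@[C,S],Q@[-S,C]]
Q=Q[Q[:,1]<-.02];print(len(Q),Q.min(0),Q.max(0));t=Q[Q[:,1]<Q[:,1].min()+.012];print('loop x',t.min(0),t.max(0))
rel([(*press(-.015,-.170),z,PY) for z in (.16,.121)])"
```

```text
[ 0.46641332 -0.13825876  0.23281841] 0.0005436067884369723 [ 0.51667341 -0.10106599  0.36954343]
4880 [-0.0265565  -0.15368903] [ 0.00334923 -0.04225572]
loop x [-0.02598481 -0.15368903] [ 0.00265852 -0.14173435]
t 8.875 q [-0.29 -0.05  1.74  0.    1.45 -0.32] yaw 0.035
[0.0147 0.0005 0.0434] [ 0.    -0.     0.001]
[0.0147 0.0005 0.0824] [ 0.    -0.     0.001]
```

View pics/w2.png

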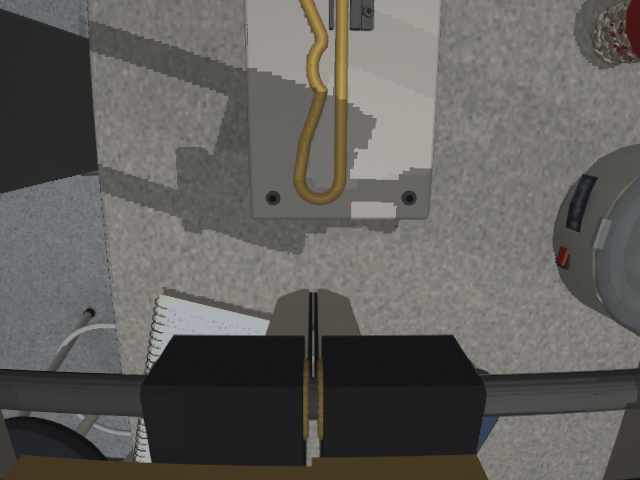

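The wrist view shows the clip loop at (320,185), its tail centred near press x −12 mm and y −155 mm, with the closed fingers aligned behind it at (313,300). Lowering behind the tail.

Call:
carry_out([
  {"hand": 0,"x": 0,"y": 0.006,"z": 0.02,"ax": 0,"ay": 0,"az": 0},
  {"hand": 0,"x": 0,"y": 0.006,"z": 0.045,"ax": 0,"ay": 0,"az": 0},
  {"hand": 0,"x": 0,"y": 0.006,"z": 0.07,"ax": 0,"ay": 0,"az": 0},
  {"hand": 0,"x": 0,"y": 0.006,"z": 0.083,"ax": 0,"ay": 0,"az": 0},
  {"hand": 0,"x": 0,"y": 0.006,"z": 0.083,"ax": 0,"ay": 0,"az": 0},
  {"hand": 0,"x": 0,"y": 0.006,"z": 0.083,"ax": 0,"ay": 0,"az": 0},
])

```text
t: 9.62
tool_pos: [0.5234, -0.101, 0.2884]
orientation: [2.182, 2.258, 0.002]
force: [0.1, 0.5, 0.2]
opening: 0.0005
gripper_force: 0.0
```

```bash
python3 -c "
from h import *
s=read_state();print(s['force'],s['opening'],s['tool_pos'])
rel([(*press(-.009,y),.1202,PY) for y in (-.164,-.085)])"
```

```text
[0.14862442 0.53855431 0.20228029] 0.000527098067878412 [ 0.52336948 -0.10102048  0.28844244]
t 9.625 q [-0.29  0.04  1.81  0.    1.3  -0.32] yaw 0.034
[0.0213 0.0001 0.0012] [0.002 0.001 0.001]
[0.1003 0.0002 0.0012] [0.002 0.001 0.001]
```

Call:
carry_out([
  {"hand": 0,"x": 0.008,"y": 0,"z": 0.001,"ax": 0,"ay": 0,"az": 0},
  {"hand": 0,"x": 0.016,"y": 0,"z": 0.001,"ax": 0,"ay": 0,"az": 0},
  {"hand": 0,"x": 0.021,"y": 0,"z": 0.001,"ax": 0,"ay": 0,"az": 0},
  {"hand": 0,"x": 0.026,"y": 0,"z": 0.001,"ax": 0,"ay": 0,"az": 0},
  {"hand": 0,"x": 0.032,"y": 0,"z": 0.001,"ax": 0,"ay": 0,"az": 0},
  {"hand": 0,"x": 0.038,"y": 0,"z": 0.001,"ax": 0,"ay": 0,"az": 0},
  {"hand": 0,"x": 0.044,"y": 0,"z": 0.001,"ax": 0,"ay": 0,"az": 0},
  {"hand": 0,"x": 0.05,"y": 0,"z": 0.001,"ax": 0,"ay": 0,"az": 0},
])

```text
t: 10.62
tool_pos: [0.5213, -0.051, 0.2864]
orientation: [2.183, 2.258, 0.0]
force: [0.3, -2.7, 4.7]
opening: 0.0009
gripper_force: 2.4
```

```bash
cat > look.py <<'E'
import sys
from h import *
s=read_state();print(s['force'],s['tool_pos'],'tip z',s['tool_pos'][2]-.186)
def pr(Q): Q=Q-STEM;C,S=np.cos(PY),np.sin(PY);return np.c_[Q@[C,S],Q@[-S,C]]
print('finger press',pr(s['tool_pos'][None,:2]))
im,d=read_camera('wrist');cv2.imwrite(f'pics/{sys.argv[1]}.png',im)
rel([(*press(-.009,y),.1202,PY) for y in (-.11,-.085,-.083)])
E
python3 look.py w3
```

```text
[ 0.31007282 -2.66498388  4.72046387] [ 0.52127103 -0.0510235   0.28639497] tip z 0.10039497367448202
finger press [[-0.00949245 -0.13528048]]
t 10.675 q [-0.19  0.01  1.83  0.    1.3  -0.23] yaw 0.034
[ 0.0247  0.0005 -0.0008] [0.001 0.    0.   ]
[ 0.0497  0.0005 -0.0008] [0.001 0.    0.   ]
[ 0.0517  0.0005 -0.0008] [0.001 0.    0.   ]
```

View pics/w3.png

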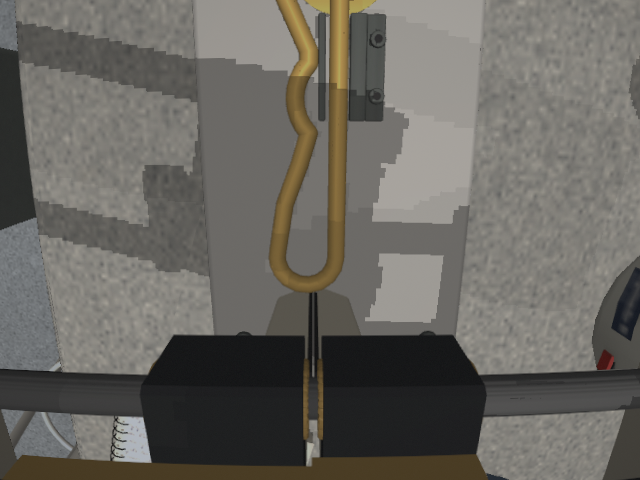

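The picture shows the loop at (308,280) squarely against the fingers and the straight leg entering the stem at (338,5) with little force. The fingertips are just brushing the deck, so I'll raise 1 mm and carry on.

Call:
carry_out([
  {"hand": 0,"x": 0.002,"y": 0,"z": -0.001,"ax": 0,"ay": 0,"az": 0},
  {"hand": 0,"x": 0.006,"y": 0,"z": -0.001,"ax": 0,"ay": 0,"az": 0},
  {"hand": 0,"x": 0.01,"y": 0,"z": -0.001,"ax": 0,"ay": 0,"az": 0},
  {"hand": 0,"x": 0.014,"y": 0,"z": -0.001,"ax": 0,"ay": 0,"az": 0},
  {"hand": 0,"x": 0.018,"y": 0,"z": -0.001,"ax": 0,"ay": 0,"az": 0},
  {"hand": 0,"x": 0.022,"y": 0,"z": -0.001,"ax": 0,"ay": 0,"az": 0},
  {"hand": 0,"x": 0.026,"y": 0,"z": -0.001,"ax": 0,"ay": 0,"az": 0},
  {"hand": 0,"x": 0.03,"y": 0,"z": -0.001,"ax": 0,"ay": 0,"az": 0},
])

```text
t: 11.68
tool_pos: [0.5201, -0.0215, 0.2871]
orientation: [2.183, 2.258, -0.001]
force: [-0.8, -4.8, 0.7]
opening: 0.0006
gripper_force: 2.6
```

```bash
python3 look.py w4
```

```text
[-0.75013666 -4.76757882  0.66330492] [ 0.520052   -0.02154552  0.287054  ] tip z 0.10105399531098885
finger press [[-0.00971757 -0.10577816]]
t 11.725 q [-0.14  0.    1.84 -0.    1.3  -0.17] yaw 0.034
[-0.0047  0.0007 -0.0002] [-0.  0.  0.]
[ 0.0203  0.0007 -0.0002] [-0.  0.  0.]
[ 0.0223  0.0007 -0.0002] [-0.  0.  0.]
```

Call:
carry_out([
  {"hand": 0,"x": 0.002,"y": 0,"z": 0,"ax": 0,"ay": 0,"az": 0},
  {"hand": 0,"x": 0.004,"y": 0,"z": 0,"ax": 0,"ay": 0,"az": 0},
  {"hand": 0,"x": 0.006,"y": 0,"z": 0,"ax": 0,"ay": 0,"az": 0},
  {"hand": 0,"x": 0.008,"y": 0,"z": 0,"ax": 0,"ay": 0,"az": 0},
  {"hand": 0,"x": 0.01,"y": 0,"z": 0,"ax": 0,"ay": 0,"az": 0},
  {"hand": 0,"x": 0.012,"y": 0,"z": 0,"ax": 0,"ay": 0,"az": 0},
  {"hand": 0,"x": 0.014,"y": 0,"z": 0,"ax": 0,"ay": 0,"az": 0},
  {"hand": 0,"x": 0.016,"y": 0,"z": 0,"ax": 0,"ay": 0,"az": 0},
])

```text
t: 12.72
tool_pos: [0.5196, -0.0049, 0.2871]
orientation: [-2.183, -2.259, -0.001]
force: [-0.3, 0.6, 0.0]
opening: 0.0008
gripper_force: 0.0
```

```bash
python3 look.py w5
```

```text
[-0.28262384  0.58922671  0.01518179] [ 0.51956531 -0.00492221  0.28709191] tip z 0.10109191387932231
finger press [[-0.00964389 -0.08914789]]
t 12.775 q [-0.11  0.    1.84  0.    1.3  -0.14] yaw 0.034
[-0.021   0.0007 -0.0002] [ 0.    -0.     0.001]
[ 0.004   0.0007 -0.0002] [ 0.    -0.     0.001]
[ 0.006   0.0007 -0.0001] [ 0.    -0.     0.001]
```

View pics/w5.png

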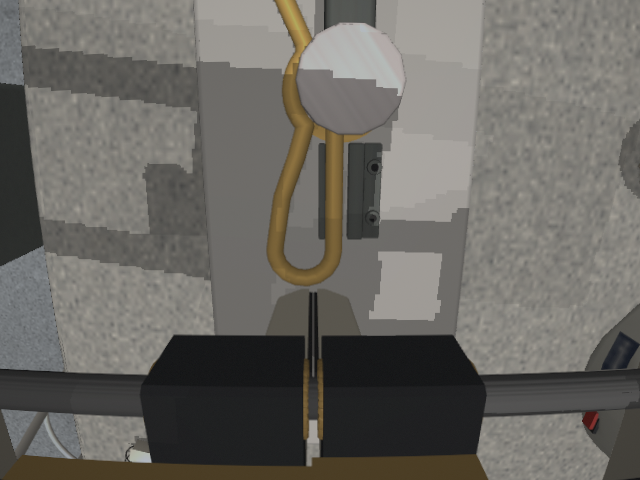

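The clip jumped ahead of the fingers: there's a small gap at (308,287), the pocket is wrapped round the shank at (295,85), and the force dropped to zero. It has snapped in. Backing off and checking.

Call:
carry_out([
  {"hand": 0,"x": -0.02,"y": 0,"z": 0,"ax": 0,"ay": 0,"az": 0},
  {"hand": 0,"x": -0.04,"y": 0,"z": -0.02,"ax": 0,"ay": 0,"az": 0},
  {"hand": 0,"x": -0.06,"y": 0,"z": -0.06,"ax": 0,"ay": 0,"az": 0},
  {"hand": 0,"x": -0.06,"y": 0,"z": -0.1,"ax": 0,"ay": 0,"az": 0},
  {"hand": 0,"x": -0.06,"y": 0,"z": -0.12,"ax": 0,"ay": 0,"az": 0},
  {"hand": 0,"x": -0.06,"y": 0,"z": -0.12,"ax": 0,"ay": 0,"az": 0},
])

```text
t: 13.52
tool_pos: [0.522, -0.0651, 0.4083]
orientation: [2.181, 2.257, 0.002]
force: [0.9, 0.7, -0.1]
opening: 0.0006
gripper_force: 0.0
```

Run:
```python
from h import *
print(read_state()['force'])
C,S=np.cos(PY),np.sin(PY)
for n in('top','wrist'):
    im,d=read_camera(n);p=camera_params(n);P=cloud(d,p);z=P[...,2]
    m=(abs(z-.15)<.03)&(np.hypot(P[...,0]-STEM[0],P[...,1]-STEM[1])<.012);print(n,'stem',m.sum(),np.median(z[m]))
    Q=(P[...,:2]-STEM);Q=np.stack([Q@[C,S],Q@[-S,C]],-1)
    hsv=cv2.cvtColor(im,cv2.COLOR_BGR2HSV)
    c=(hsv[...,0]>12)&(hsv[...,0]<32)&(hsv[...,1]>110)&(abs(z-.105)<.012)&(abs(Q[...,0])<.05)&(abs(Q[...,1])<.12)
    print('brass',Q[c].min(0),Q[c].max(0))
    if n=='top': k=(z>.175)&(z<.19)&(np.hypot(P[...,0]-.48,P[...,1]-.242)<.03); print('knob',P[k].mean(0) if k.any() else 0)
    if n=='wrist': cv2.imwrite('pics/w6.png',im)
    else: cv2.imwrite('pics/t6.png',cv2.resize(im[160:340,170:440],None,fx=2.9,fy=2.9,interpolation=cv2.INTER_CUBIC))
```

```text
[ 0.90436822  0.68223783 -0.10323025]
top stem 116 0.14997351287919036
brass [-0.03100432 -0.07580142] [0.01776643 0.04930354]
knob [0.47915705 0.24146618 0.18305299]
wrist stem 161 0.14861451520601646
brass [-0.02922641 -0.07623923] [0.018032   0.00440445]
```

View pics/w6.png

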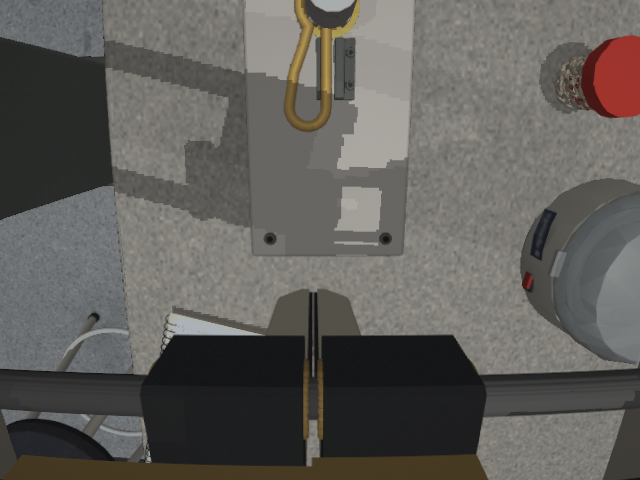

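View pics/t6.png

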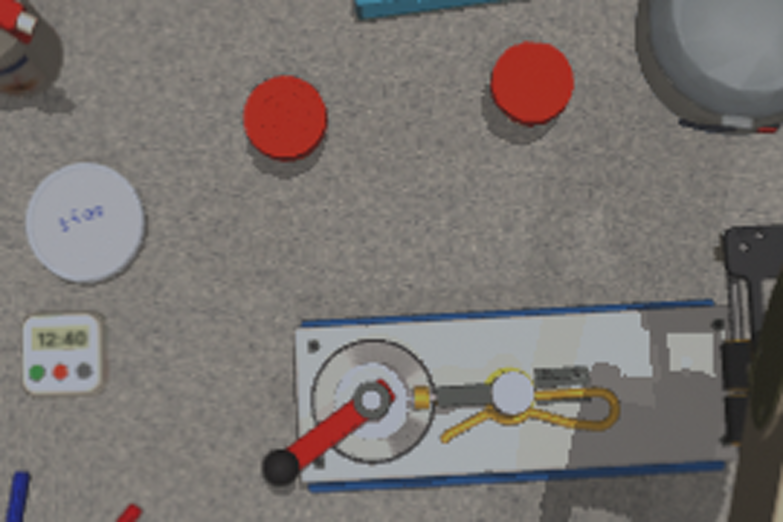

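The top view shows the clip home: tail about 76–77 mm behind the stem and the bowed leg round the shank at (510,415). The roller is on the dwell, the stem is up, and the cups, dishes and timer haven't moved. Handing in.

```bash
python3 -c "
from plant import robot
print(robot.close_job())"
```

```text
the job is handed in; nothing more can be done
None
```

The press is locked open: the crank stands at about 2.58 rad on the dwell, the stem is fully raised (top at 150 mm), the clip has snapped home round the shank, the bystanders were not disturbed, and the job was handed in at about 14 s.

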